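# Dried mixing cup off its peg and onto the stack

### The arm

A 7-joint arm with a two-finger parallel gripper is mounted at the origin on the work surface. World frame = base frame: x ahead of the robot, y to its left, z up, the work surface at z = 0. Lengths are in m, angles in rad, forces in N, time in s.
With the tool pointing down it reaches from about 0.35 to 0.9 m from the base axis. Payload 8.1 kg.
Tool frame: the origin (TCP) lies at the centre of the arm's flange, where the gripper is bolted on; the fingertips stand 178 mm ahead of it and the grasp point (between the pads) lies 159 mm ahead of it; x points along the fingers, z is the direction in which the jaws open and shut, and the axes are right-handed (so a half turn about x gives the same grasp; the last joint's range is limited). The gripper opens to 92 mm and grips with 3 to 60 N. Pads are 19 mm wide; open, the fingers measure 130 mm over their backs; the gripper's body (75 mm by 190 mm) begins 47 mm behind the grasp point.
Start: joints at [-1.449, 0.434, 0.025, 1.573, -0.012, 1.134, -0.075], TCP at [0.139, 0.609, 0.405] pointing down, gripper open.
Joint ranges: [-2.62, 2.62], [-0.44, 2.09], [-1.27, 1.32], [0.08, 2.57], [-1.32, 4.46], [0.12, 2], [-2.74, 2.74]. Speed limits (rad/s): [2.22, 2.22, 3.01, 3.01, 3.14, 3.14, 3.14].

### API

Orientations are given as a rotation vector (axis times angle).
In Python, from cell import arm, get_image, search_frame, pinpoint gives the robot as it stands.
- The arm moves only by the tool arm_command, never from a script. Its argument "motion" is a list of rows, each a list of 7 numbers: the finger opening in mm, from 0 to 91.8, then the shift along the tool's x, y, z in mm, then the turn, a rotation vector about the tool's x, y, z in degrees. In form: [[fingers, x, y, z, ax, ay, az], ...]. A call has 1 to 5 rows; each row shifts and turns the commanded pose from where the row before left it, along the tool's axes as they then stand; what a row does not reach is not made up. A row lasts 1/8 s, in which the tool goes at most 62.5 mm and 10.7 degrees, less where a joint would pass 70% of its speed; a pose out of reach is approached as far as the arm can. A call with a gripper value outside its range is refused whole. The fingers move at their own pace and stop on an object; "newtons" is the grip in N (left out, the last holds). Time passes only in rows, so rows that do not move let the fingers close. It gives the time, the measured TCP pose, the force and the opening at its end, in the units of the state.
- arm.observe(): the state, without advancing time (a new reading comes with each control period).
- get_image(name): name is "side" or "top" or "wrist"; returns a dict with "frame" (400x640x3 uint8, red, green, blue), "range_z" (400x640 float32, m along the optical axis (not along the pixel's ray), 0 where there is no reading), "K" (3x3 intrinsics, pixels), "origin" and "rotation" of the camera in the world; the wrist camera has in their place "tool_from_camera" (4x4, takes a point from camera to tool coordinates, whose origin is the TCP and whose axes are the tool frame's). Camera axes: x right, y down, z forward; pixel columns grow to the right and rows downward; lengths in m; the calibration is good to about 2 mm. A picture is of the moment at which its call begins: read the wrist's pose just before it.
- arm.sign_off(): hands the job in, once; it reports no verdict.
Trained networks look in the newest picture that a camera, given by its name, has taken for a name from the list of things; names that differ only in an ending like _2 or _b are one class to them, and where a whole thing is asked for, a point or a joint stands for the part that bears it (a point fixed in the world has none). Each returns a list of dicts, best first, with "p" (0 to 1); they miss things now and then, are a little off and sometimes report something else, mostly with a low value. They report only what shows in the picture. A call takes as long as a camera call. They do not tell look-alikes from the thing itself.
- search_frame(camera, target): "point" ([x, y, z] in m, in world coordinates, good to about 4 mm: the middle of the surface that is visible of it).
- pinpoint(camera, target): "point" ([x, y, z] in m, in world coordinates, good to about 4 mm: a listed point, or the origin of a listed thing).
The state is a dict: "clock": time; "joints": joint angles; "dq": joint speeds; "joint_efforts": joint torques, N m; "position": TCP position; "ee_rot": TCP orientation; "force": force on the tool from outside, world axes, zero at the start; "ft_torque": the same for the moment, N m; "width": opening from 0.0 (shut) to 1.0 (fully open).
Only numpy, scipy, OpenCV 4.12 (cv2) and the standard library are available. Lean on these libraries where they do the work, as an engineer would, in place of code of your own. Each camera call takes 0.05 s, during which the arm holds its last target. There are 200 camera calls.

### The job

Two cups hang upside down on sloping drying pegs. Draw the large one up along its peg and off without wrenching it, and nest it, still upside down, squarely over the stack of two matching cups on the bench: lower it in the gripper all the way down (no dropping), press it firmly home, then let go. Leave the small cup hanging and the other things where they are.

Things in the scene. Friction and masses are not known exactly. Their poses are not given: they have to be found in the camera images.
- large_cup: White plastic cup, 100 mm tall: mouth 82 mm outside, taper over 78 mm to 54 mm, then solid round foot 44 mm wide, 22 mm high (z 78 to 100 mm); wall 3, inner floor at z = 74. Origin: mouth centre; z points to the foot. Hangs mouth down on stand_a's peg, floor on the peg's end, wall on its panel side, axis leaning 40 deg, parallel to the peg. Little room inside: a vertical lift binds.
- small_cup: White plastic cup, shape as the large one but 78 mm tall: mouth 64 mm outside, body end 42 mm, foot 34 mm wide, 17 mm high, wall 3 mm. Origin: mouth centre; z points to the foot. Hangs in the same way on stand_b's peg; to be left there.
- stack_low: White plastic cup, 100 mm tall: mouth 82 mm outside, taper over 78 mm to 54 mm, then solid round foot 44 mm wide, 22 mm high (z 78 to 100 mm); wall 3, inner floor at z = 74. Origin: mouth centre; z points to the foot. Stands upside down, loose on the bench: bottom of the stack.
- stack_top: White plastic cup, 100 mm tall: mouth 82 mm outside, taper over 78 mm to 54 mm, then solid round foot 44 mm wide, 22 mm high (z 78 to 100 mm); wall 3, inner floor at z = 74. Origin: mouth centre; z points to the foot. Nested upside down over stack_low, 26 mm higher, loose. A further cup is home when its origin is 26 mm above this one's; play about 1.5 mm all round.
- stand_a: Fixed yellow perforated panel, 100 wide, 110 high, 6 mm thick, on a dark steel plate; a wooden peg (30 mm thick, 148 mm long, flat end) slopes up out of its front face, 50 deg above level, towards the robot. Origin: on the bench under the middle of the front face; front looks along its -x. Carries the large cup.
- stand_b: Fixed yellow perforated panel, 100 wide, 110 high, 6 mm thick, on a dark steel plate; a wooden peg (30 mm thick, 148 mm long, flat end) slopes up out of its front face, 50 deg above level, towards the robot. Origin: on the bench under the middle of the front face; front looks along its -x. Carries the small cup.
- stand_a_tip (a point): Centre of the flat end of stand_a's peg, 95 mm in front of the panel and 190 mm above the bench.
- stand_a_root (a point): Where the axis of stand_a's peg meets the panel's front face, 77 mm above the bench.
- bottle: Bystander: closed white plastic bottle, 64 mm in diameter, 170 mm tall, standing on the bench. Origin: centre of its underside.
- last: Bystander: wooden foot form, 170 x 62 mm, 35 mm high with a 60 mm round ankle up to 110 mm, standing on the bench. Origin: centre of its underside.
- hammer: Bystander: hammer 240 mm long lying flat on the bench, handle towards its -x. Origin: centre of its underside.
Not all that is in view belongs to the job. What is shaped like the large_cup but blue or purple is not meant.

How it is judged:
By the outcome, as a careful person would: the job done as asked, in the order asked, and still so for the second after the job is handed in, with the robot touching nothing.
It also fails if it takes over 45 s, if anything falls off the work surface, if the arm or the gripper's body presses on something with over 40 N, if the wrist force passes 120 N, or if a joint passes its speed limit or range.

## Working session

There is one attempt and no reset: what is moved stays moved. The work goes in short steps, Python scripts to look and compute and a tool call to move; the robot and the scene stay as the last step left them, time stands still between calls to the robot, and variables do not carry over. Pictures are saved under pics/ and viewed, about 8 in all and at most 12, crops included, and the job is handed in when it is done.

Besides the shell and the picture viewer there is one more tool, called by a JSON object that holds its "api" and its "payload", one argument or row to a line. arm_command: Moves the arm, as the interface text tells. Its arguments: {"type":"object","properties":{"motion":{"type":"array"},"newtons":{"type":"number"}},"required":["motion"]}

```bash
ls; mkdir -p pics
cat > h.py <<'E'
import numpy as np, cv2
from cell import arm, get_image, search_frame, pinpoint
from scipy.spatial.transform import Rotation as R
def cloud(im):
    z=im["range_z"];K=im["K"];v,u=np.mgrid[:z.shape[0],:z.shape[1]]
    p=np.stack([(u-K[0,2])/K[0,0]*z,(v-K[1,2])/K[1,1]*z,z],-1)
    if "origin" in im: w=p@np.array(im["rotation"]).T+np.array(im["origin"])
    else:
        T=np.array(im["tool_from_camera"]);s=im["state"]
        w=(p@T[:3,:3].T+T[:3,3])@R.from_rotvec(s["ee_rot"]).as_matrix().T+s["position"]
    w[z<=0]=np.nan
    return w
def grab(n):
    s=arm.observe();im=get_image(n);im["state"]=s;return im
def save(im,f): cv2.imwrite("pics/"+f,im["frame"][:,:,::-1])
E
python3 - <<'E'
from h import *
np.set_printoptions(precision=4,suppress=True)
s=arm.observe();print(s)
ims={}
for n in("side","top"):
    im=grab(n);ims[n]=im;print(n,im["origin"],im["K"][0,0]);
    for t in["large_cup","small_cup","stack_low","stack_top","stand_a","stand_b","stand_a_tip","stand_a_root","bottle","last","hammer"]:
        r=pinpoint(n,t);print(t,[(np.round(d["point"],3).tolist(),round(d["p"],2)) for d in r[:4]])
    
cv2.imwrite("pics/a.png",cv2.resize(np.vstack([ims["side"]["frame"],ims["top"]["frame"]])[:,:,::-1],(480,600)))
save(ims["side"],"side0.png");save(ims["top"],"top0.png")
E
```

```text
pics
{'clock': 0.0, 'joints': array([-1.4486,  0.4352,  0.025 ,  1.5741, -0.0116,  1.134 , -0.0751]), 'dq': array([ 0.    , -0.0001,  0.0005, -0.0012, -0.0007,  0.0009,  0.0008]), 'joint_efforts': array([ -0.0014, -66.784 ,   0.9849, -31.4466,  -0.0605,   0.043 ,
         0.0002]), 'position': array([0.1393, 0.609 , 0.4039]), 'ee_rot': array([-1.0431,  1.3084,  1.0412]), 'force': array([0.4739, 0.8636, 0.1044]), 'ft_torque': array([-0.0163,  0.0083,  0.033 ]), 'width': 0.9992917700406285}
side [ 0.74   -0.7776  0.8351] 441.6721158071778
large_cup [([0.529, 0.251, 0.132], 0.91), ([0.37, 0.314, 0.044], 0.83), ([0.82, 0.325, 0.043], 0.63)]
small_cup [([0.537, -0.303, 0.143], 0.58)]
stack_low [([0.597, -0.009, 0.001], 0.5)]
stack_top [([0.605, -0.011, 0.024], 0.73)]
stand_a [([0.597, -0.307, -0.002], 0.72), ([0.58, 0.269, 0.0], 0.66), ([0.592, 0.27, 0.076], 0.61)]
stand_b [([0.597, -0.307, -0.002], 0.72), ([0.58, 0.269, 0.0], 0.66), ([0.592, 0.27, 0.076], 0.61)]
stand_a_tip [([0.789, -0.136, -0.0], 0.48), ([0.604, -0.013, 0.023], 0.45)]
stand_a_root [([0.59, 0.27, 0.073], 0.88)]
bottle [([0.792, 0.148, -0.001], 0.97)]
last [([0.789, -0.135, 0.003], 0.93)]
hammer [([0.415, -0.015, 0.001], 0.62)]
top [ 0.515  -0.0262  1.0586] 375.80075757508143
large_cup [([0.374, 0.314, 0.04], 0.95), ([0.821, 0.322, 0.047], 0.72), ([0.533, 0.257, 0.129], 0.57), ([0.6, -0.009, 0.027], 0.2)]
small_cup [([0.535, -0.3, 0.143], 0.94)]
stack_low []
stack_top [([0.601, -0.007, 0.03], 0.9)]
stand_a [([0.598, -0.306, -0.002], 0.87), ([0.588, 0.268, 0.0], 0.85)]
stand_b [([0.598, -0.306, -0.002], 0.87), ([0.588, 0.268, 0.0], 0.85)]
stand_a_tip []
stand_a_root [([0.587, 0.271, 0.078], 0.73)]
bottle [([0.786, 0.146, 0.003], 0.74), ([0.536, -0.303, 0.142], 0.36)]
last [([0.786, 0.15, 0.006], 0.74), ([0.788, -0.14, 0.001], 0.58)]
hammer [([0.418, -0.017, -0.001], 0.79), ([0.598, -0.307, 0.002], 0.41)]
```

View pics/side0.png

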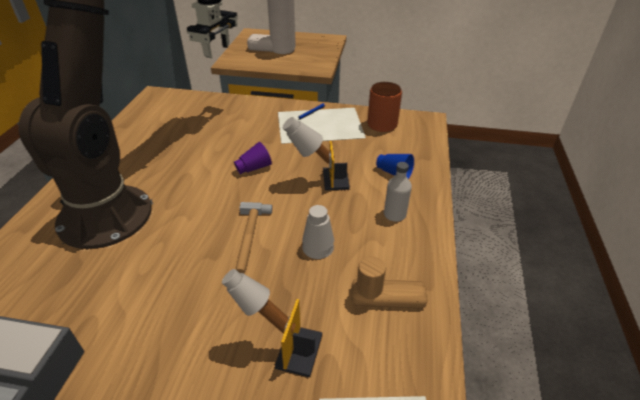

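View pics/top0.png

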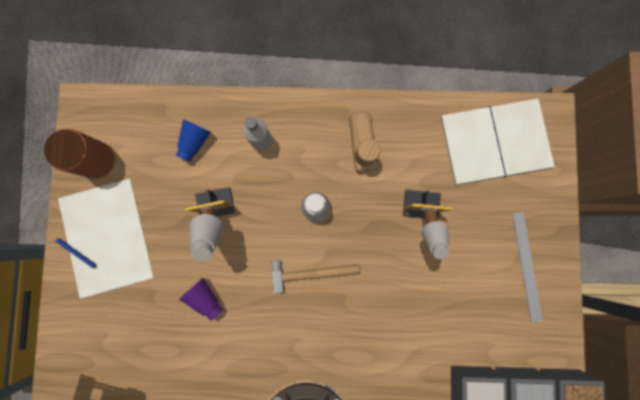

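The side view shows the large cup on the far stand (about px 305,135), the small one at (247,290) and the stack at (318,230). The top view agrees: cup foot at (200,252), stack at (315,207). The purple and blue cups are decoys. Next I fit the cup model to the depth data.

```bash
cat >> h.py <<'E'
from scipy.optimize import least_squares
PROF=np.array([[41,0],[27,78],[22,78],[22,100],[0,100]])/1000.
def pdist(r,z):
    d=np.full(r.shape,9.);
    for a,b in zip(PROF[:-1],PROF[1:]):
        ab=b-a;q=np.stack([r,z],-1)-a;t=np.clip(q@ab/(ab@ab),0,1)
        e=np.linalg.norm(q-t[...,None]*ab,axis=-1);d=np.minimum(d,e)
    return d
def axis(yaw,lean=np.radians(40)): return np.array([-np.sin(lean)*np.cos(yaw),-np.sin(lean)*np.sin(yaw),np.cos(lean)])
def fit(P,c0,a0,free_axis=True,yawonly=False,tol=.02):
    a0=np.array(a0)/np.linalg.norm(a0)
    b=np.linalg.svd(a0[None])[2][1:]
    def un(x):
        c=x[:3]
        if yawonly: return c,axis(x[3])
        a=a0+b.T@x[3:5] if free_axis else a0
        return c,a/np.linalg.norm(a)
    x0=np.r_[c0,([np.arctan2(-a0[1],-a0[0])] if yawonly else [0,0])]
    for it in range(4):
        c,a=un(x0);q=P-c;z=q@a;r=np.linalg.norm(q-z[:,None]*a,axis=1)
        S=P[(pdist(r,z)<tol)&(z>.003)]
        f=lambda x:(lambda c,a:(lambda q:pdist(np.linalg.norm(q-(q@a)[:,None]*a,axis=1),q@a))(S-c))(*un(x))
        s=least_squares(f,x0,loss="soft_l1",f_scale=.002);x0=s.x;tol=max(tol*.6,.006)
    return *un(x0),len(S),np.sqrt(np.mean(s.fun**2))
E
python3 - <<'E'
from h import *
np.set_printoptions(precision=4,suppress=True)
cs={n:cloud(grab(n)).reshape(-1,3) for n in("side","top")}
cs["both"]=np.vstack(list(cs.values()))
for n,W in cs.items():
    W=W[~np.isnan(W[:,0])]
    L=W[(np.linalg.norm(W-[.5,.245,.17],axis=1)<.085)&(W[:,2]>.08)]
    c,a,k,e=fit(L,[.531,.254,.131],axis(.25),yawonly=True);print(n,"L",c,a,np.degrees(np.arctan2(-a[1],-a[0])),k,e)
    c,a,k,e=fit(L,[.531,.254,.131],axis(.25));print("   free",c,a,np.degrees(np.arccos(a[2])),k,e)
    S=W[(np.linalg.norm(W[:,:2]-[.6,-.01],axis=1)<.06)&(W[:,2]>.03)]
    c,a,k,e=fit(S,[.6,-.01,.026],[0,0,1],free_axis=False);print(n,"S",c,a,k,e, "topz",np.percentile(S[:,2],[90,98]))
    Pn=W[(np.linalg.norm(W[:,:2]-[.588,.27],axis=1)<.07)&(W[:,2]>.095)&(W[:,2]<.115)&(W[:,0]>.565)]
    m=Pn.mean(0);print("panel",m,np.linalg.svd((Pn-m)[:,:2],full_matrices=False)[2][0],len(Pn))
s=arm.observe();print(R.from_rotvec(s["ee_rot"]).as_matrix())
E
```

```text
Traceback (most recent call last):
  File "h.py", line 7, in cloud
    if "origin" in im: w=p@np.array(im["rotation"]).T+np.array(im["origin"])
                         ~~~~~~~~~~~~~~~~~~~~~~~~~~~~^~~~~~~~~~~~~~~~~~~~~~~
ValueError: operands could not be broadcast together with shapes (400,640) (3,)
```

```bash
sed -i 's/w=p@np.array(im\["rotation"\]).T/w=p@rm(im["rotation"]).T/' h.py
cat >> h.py <<'E'
def rm(r):
    r=np.array(r);return r if r.shape==(3,3) else R.from_rotvec(r).as_matrix()
E
cat > m.py <<'E'
from h import *
np.set_printoptions(precision=4,suppress=True)
cs={}
for n in("side","top"):
    im=grab(n);cs[n]=cloud(im).reshape(-1,3);print(n,im["rotation"])
cs["both"]=np.vstack(list(cs.values()))
for n,W in cs.items():
    W=W[~np.isnan(W[:,0])]
    print("table z",np.median(W[(abs(W[:,2])<.02)][:,2]))
    L=W[(np.linalg.norm(W-[.5,.245,.17],axis=1)<.085)&(W[:,2]>.08)]
    c,a,k,e=fit(L,[.531,.254,.131],axis(.25),yawonly=True);print(n,"L",c,a,np.degrees(np.arctan2(-a[1],-a[0])),k,e)
    c,a,k,e=fit(L,[.531,.254,.131],axis(.25));print("   free",c,a,np.degrees(np.arccos(a[2])),k,e)
    S=W[(np.linalg.norm(W[:,:2]-[.6,-.01],axis=1)<.06)&(W[:,2]>.03)]
    c,a,k,e=fit(S,[.6,-.01,.026],[0,0,1],free_axis=False);print(n,"S",c,a,k,e, "topz",np.percentile(S[:,2],[90,98]))
    Pn=W[(np.linalg.norm(W[:,:2]-[.588,.27],axis=1)<.07)&(W[:,2]>.095)&(W[:,2]<.115)&(W[:,0]>.565)]
    m=Pn.mean(0);print("panel",m,np.linalg.svd((Pn-m)[:,:2],full_matrices=False)[2][0],len(Pn))
s=arm.observe();print(R.from_rotvec(s["ee_rot"]).as_matrix())
E
python3 m.py
```

```text
side [-2.2878 -0.2016  0.0849]
top [-2.1975  2.1432 -0.0876]
table z -0.0019835520696864783
side L [0.535  0.2563 0.1245] [-0.6273 -0.1403  0.766 ] 12.607908757234076 890 0.0016802473504949184
   free [0.5348 0.2562 0.1243] [-0.6226 -0.1385  0.7702] 39.63237544836965 892 0.0016750837272466225
side S [ 0.6015 -0.0111  0.0236] [0. 0. 1.] 1059 0.001316800120242964 topz [0.1234 0.1252]
panel [0.5842 0.258  0.1046] [ 0.1785 -0.9839] 122
table z 0.0009351231285790185
top L [0.5325 0.2583 0.128 ] [-0.6257 -0.1471  0.766 ] 13.230104646393235 1194 0.0010114527764001587
   free [0.5325 0.2583 0.1279] [-0.625  -0.1468  0.7667] 39.94023335024623 1194 0.0010112954580092561
top S [ 0.6    -0.0091  0.0268] [0. 0. 1.] 669 0.0010657307333830125 topz [0.1277 0.1294]
panel [0.5849 0.2674 0.1075] [-0.1973  0.9803] 193
table z -0.0003061338028987337
both L [0.5328 0.2576 0.1274] [-0.626  -0.1459  0.766 ] 13.119698166779713 2055 0.0015959485747316336
   free [0.5328 0.2576 0.1274] [-0.6254 -0.1456  0.7666] 39.95389972634885 2055 0.00159595493282585
both S [ 0.6009 -0.0102  0.0258] [0. 0. 1.] 1728 0.001578592548258542 topz [0.1259 0.1283]
panel [0.5847 0.2637 0.1064] [ 0.181  -0.9835] 315
[[ 0.     -0.9748  0.223 ]
 [ 0.      0.223   0.9748]
 [-1.     -0.      0.    ]]
```

```bash
cat >> h.py <<'E'
def toolR(X,zh):
    X=np.array(X)/np.linalg.norm(X);zh=np.array(zh)-np.dot(zh,X)*X;Z=zh/np.linalg.norm(zh)
    return np.stack([X,np.cross(Z,X),Z],1)
def plan(p1,R1,N,p0=None,R0=None):
    s=arm.observe();p0=s["position"] if p0 is None else p0
    R0=R.from_rotvec(s["ee_rot"]).as_matrix() if R0 is None else R0
    rv=R.from_matrix(R0.T@R1).as_rotvec()
    print("step mm",np.linalg.norm(p1-p0)/N*1e3,"deg",np.degrees(np.linalg.norm(rv))/N,"turn/row",np.round(np.degrees(rv)/N,2))
    for i in range(N):
        Ri=R0@R.from_rotvec(rv*i/N).as_matrix()
        print(np.round(Ri.T@(p1-p0)/N*1e3,1).tolist())
E
python3 - <<'E'
from h import *
c=np.array([.5335,.2575,.1272]);a=axis(np.radians(12.6));yaw=np.radians(12.6)
Rg=toolR(-a,[-np.sin(yaw),np.cos(yaw),0])
pre=c+a*(.097+.159+.09);print(pre,Rg)
plan(pre,Rg,10)
E
```

```text
[0.31645171 0.20898396 0.39225138] [[ 6.27307203e-01 -7.47595612e-01 -2.18143241e-01]
 [ 1.40219773e-01 -1.67107418e-01  9.75916762e-01]
 [-7.66044443e-01 -6.42787610e-01  2.45837013e-17]]
step mm 43.7866255769888 deg 4.7146205302318425 turn/row [-2.44 -0.89 -3.93]
[1.3, -26.2, -35.1]
[2.4, -24.5, -36.2]
[3.5, -22.8, -37.2]
[4.4, -20.9, -38.2]
[5.2, -18.9, -39.2]
[5.8, -16.8, -40.0]
[6.2, -14.7, -40.8]
[6.5, -12.5, -41.4]
[6.7, -10.3, -42.0]
[6.6, -8.0, -42.5]
```

{"api": "arm_command", "payload": {
  "motion": [
    [91.8,1.3,-26.2,-35.1,-2.44,-0.89,-3.93],
    [91.8,2.4,-24.5,-36.2,-2.44,-0.89,-3.93],
    [91.8,3.5,-22.8,-37.2,-2.44,-0.89,-3.93],
    [91.8,4.4,-20.9,-38.2,-2.44,-0.89,-3.93],
    [91.8,5.2,-18.9,-39.2,-2.44,-0.89,-3.93]
  ],
  "newtons": 15
}}

```text
clock: 1.98
position: [0.2283, 0.4078, 0.3986]
ee_rot: [-1.321, 0.924, 0.96]
force: [0.4, 0.6, -0.2]
width: 1.001
```

{"api": "arm_command", "payload": {
  "motion": [
    [91.8,5.8,-16.8,-40.0,-2.44,-0.89,-3.93],
    [91.8,6.2,-14.7,-40.8,-2.44,-0.89,-3.93],
    [91.8,6.5,-12.5,-41.4,-2.44,-0.89,-3.93],
    [91.8,6.7,-10.3,-42.0,-2.44,-0.89,-3.93],
    [91.8,6.6,-8.0,-42.5,-2.44,-0.89,-3.93]
  ]
}}

```text
clock: 2.6
position: [0.3165, 0.2078, 0.3924]
ee_rot: [-1.55, 0.522, 0.85]
force: [1.0, 0.0, 0.8]
width: 1.002
```

{"api": "arm_command", "payload": {
  "motion": [
    [91.8,0,0,0,0,0,0],
    [91.8,0,0,0,0,0,0]
  ]
}}

```text
clock: 2.85
position: [0.3162, 0.2095, 0.3926]
ee_rot: [-1.548, 0.525, 0.85]
force: [0.5, 0.5, 0.6]
width: 0.998
```

Reached. Now a close look with the wrist camera.

```bash
cat > w.py <<'E'
from h import *
np.set_printoptions(precision=4,suppress=True)
im=grab("wrist");save(im,"w1.png");s=im["state"];W=cloud(im).reshape(-1,3);W=W[~np.isnan(W[:,0])]
Rt=R.from_rotvec(s["ee_rot"]).as_matrix()
print(s["joints"])
for nm in("yaw","free"):
    L=W[np.linalg.norm(W-[.5,.245,.17],axis=1)<.085]
    c,a,k,e=fit(L,[.5335,.2575,.1272],axis(np.radians(12.6)),yawonly=nm=="yaw")
    print(nm,c,a,np.degrees(np.arctan2(-a[1],-a[0])),np.degrees(np.arccos(a[2])),k,e,"foot end in tool",Rt.T@(c+.1*a-s["position"]),"axis tool",Rt.T@a)
E
python3 w.py
```

```text
[-1.2325 -0.1256  0.2558  2.4222  1.0795  0.5562 -0.049 ]
yaw [0.5322 0.2573 0.1275] [-0.6257 -0.1471  0.766 ] 13.231249675593155 40.00000000000001 6645 0.0004798671797853366 foot end in tool [ 0.2453  0.0008 -0.0014] axis tool [-1.      0.0003 -0.0062]
free [0.5321 0.2573 0.1274] [-0.6247 -0.1469  0.7669] 13.229121615757162 39.91926219036171 6644 0.0004793885649714166 foot end in tool [ 0.2453  0.0008 -0.0014] axis tool [-1.     -0.0011 -0.0062]
```

View pics/w1.png

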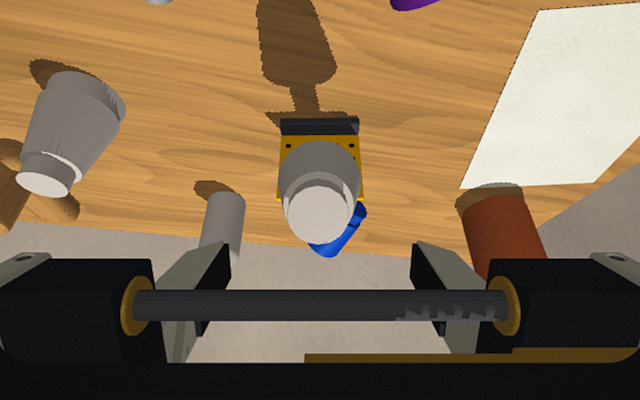

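{"api": "arm_command", "payload": {
  "motion": [
    [91.8,15,0.9,-2.9,0,-0.36,0],
    [91.8,25,0,0,0,0,0],
    [91.8,25,0,0,0,0,0],
    [91.8,15,0,0,0,0,0],
    [91.8,0,0,0,0,0,0]
  ]
}}

```text
clock: 3.52
position: [0.3665, 0.2188, 0.3296]
ee_rot: [-1.548, 0.521, 0.856]
force: [0.1, 0.4, -0.6]
width: 0.998
```

```bash
sed -i 's/w1.png/w2.png/' w.py; python3 w.py; python3 -c "
from h import *
print(arm.observe()['position'],arm.observe()['force'])"
```

```text
[-1.1426  0.0977  0.3426  2.4405  1.5622  0.3285 -0.4757]
yaw [0.5322 0.2573 0.1276] [-0.6256 -0.1475  0.766 ] 13.266224444055876 40.00000000000001 12406 0.0004179914668758043 foot end in tool [ 0.1641 -0.0007 -0.0002] axis tool [-1.      0.0013 -0.0019]
free [0.5322 0.2573 0.1275] [-0.6245 -0.1473  0.767 ] 13.268608406077933 39.9110054514593 12405 0.00041711801212397046 foot end in tool [ 0.1642 -0.0008 -0.0002] axis tool [-1.     -0.0002 -0.0019]
[0.36624489 0.21854261 0.33008131] [-0.1137518  -0.72527908 -0.38194092]
```

{"api": "arm_command", "payload": {
  "motion": [
    [91.8,6.5,-0.7,-0.2,0,-0.1,0],
    [60,0,0,0,0,0,0],
    [50,0,0,0,0,0,0],
    [46,0,0,0,0,0,0],
    [46,0,0,0,0,0,0]
  ],
  "newtons": 10
}}

```text
clock: 4.2
position: [0.3708, 0.2186, 0.3259]
ee_rot: [-1.545, 0.519, 0.856]
force: [-0.8, -0.3, 0.0]
width: 0.613
```

{"api": "arm_command", "payload": {
  "motion": [
    [43,0,0,0,0,0,0],
    [42,0,0,0,0,0,0],
    [40,0,0,0,0,0,0],
    [38,0,0,0,0,0,0]
  ]
}}

```text
clock: 4.7
position: [0.3709, 0.2185, 0.3257]
ee_rot: [-1.545, 0.519, 0.856]
force: [-1.1, -0.3, 1.5]
width: 0.475
```

{"api": "arm_command", "payload": {
  "motion": [
    [30,0,0,0,0,0,0],
    [30,0,0,0,0,0,0],
    [30,0,0,0,0,0,0]
  ],
  "newtons": 40
}}

```text
clock: 5.08
position: [0.3708, 0.2185, 0.3257]
ee_rot: [-1.545, 0.519, 0.856]
force: [-1.9, 0.4, 0.3]
width: 0.47
```

{"api": "arm_command", "payload": {
  "motion": [
    [30,-2,0,0,0,0,0],
    [30,-3,-1,0,0,0,0],
    [30,-5,-1,0,0,0,0]
  ]
}}

```text
clock: 5.45
position: [0.366, 0.2172, 0.3348]
ee_rot: [-1.546, 0.52, 0.856]
force: [-0.3, -0.3, -0.7]
width: 0.47
```

{"api": "arm_command", "payload": {
  "motion": [
    [30,-10,-1,0,0,0,0],
    [30,-15,-1,0,0,0,0],
    [30,-15,-1,0,0,0,0]
  ]
}}

```text
clock: 5.82
position: [0.3429, 0.2117, 0.3676]
ee_rot: [-1.545, 0.52, 0.856]
force: [0.4, -0.8, -1.1]
width: 0.468
```

{"api": "arm_command", "payload": {
  "motion": [
    [30,-15,0,0,0,0,0],
    [30,-15,0,0,0,0,0],
    [30,-10,0,0,0,0,0],
    [30,-2,0,0,0,0,0]
  ]
}}

```text
clock: 6.32
position: [0.3169, 0.2057, 0.3999]
ee_rot: [-1.545, 0.518, 0.856]
force: [0.0, 0.1, -1.3]
width: 0.47
```

```bash
sed 's/w2.png/w3.png/;s/W-\[.5,.245,.17\]/W-[.44,.225,.25]/;s/\[.5335,.2575,.1272\]/[.476,.241,.205]/' w.py > w3.py; python3 w3.py
python3 - <<'E'
from h import *
im=grab("side");save(im,"s2.png");cv2.imwrite("pics/s2c.png",cv2.resize(im["frame"][60:230,200:450,::-1],None,fx=2.4,fy=2.4))
s=arm.observe();print(s["position"],s["force"],s["width"],s["ft_torque"])
E
```

```text
[-1.2382 -0.148   0.2686  2.4154  1.0511  0.5618 -0.0029]
yaw [0.4782 0.2443 0.2017] [-0.6255 -0.1482  0.766 ] 13.33329414522781 40.00000000000001 13034 0.0009142806004594883 foot end in tool [0.1584 0.0003 0.0002] axis tool [-1.     -0.0001  0.0008]
free [0.4782 0.2443 0.2017] [-0.6252 -0.1482  0.7662] 13.332322031672653 39.98257523764227 13038 0.0009175713504558698 foot end in tool [0.1584 0.0003 0.0002] axis tool [-1.     -0.0004  0.0008]
[0.3170892  0.20574176 0.39945101] [-0.00409218  0.53968587 -0.72834025] 0.46900137977822065 [-0.18122373  0.85071255  0.04774457]
```

View pics/s2c.png

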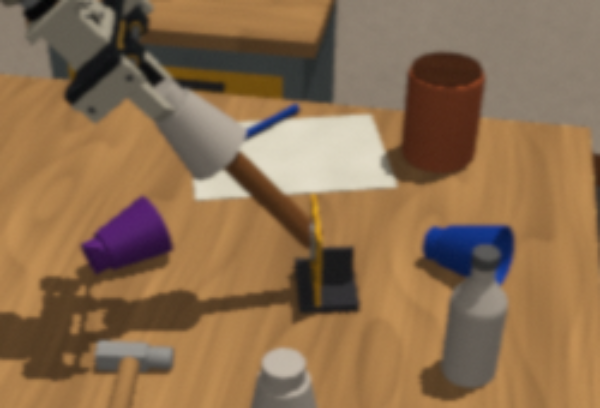

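Run:
```python
from h import *
s=arm.observe();p0=s["position"];R0=R.from_rotvec(s["ee_rot"]).as_matrix()
pA=p0+[0,-.09,.06];plan(pA,R0,3)
Rf=toolR([0,0,-1],[0,1,0]);plan(np.array([.69,-.01,.455]),Rf,10,pA,R0)
print(grab("wrist")["tool_from_camera"].round(3).tolist())
```

```text
step mm 36.05551275463989 deg 0.0 turn/row [0. 0. 0.]
[-19.8, -7.9, -29.1]
[-19.8, -7.9, -29.1]
[-19.8, -7.9, -29.1]
step mm 39.35648137120745 deg 4.188560346465794 turn/row [1.22 0.49 3.98]
[21.8, -25.5, -20.6]
[20.1, -27.4, -19.8]
[18.3, -29.1, -19.1]
[16.4, -30.8, -18.3]
[14.4, -32.2, -17.5]
[12.2, -33.5, -16.7]
[10.0, -34.6, -15.8]
[7.7, -35.6, -15.0]
[5.3, -36.3, -14.2]
[2.9, -36.9, -13.4]
[[0.0, -0.293, 0.956, 0.019], [0.001, -0.956, -0.293, 0.08], [1.0, 0.001, 0.0, -0.0], [0.0, 0.0, 0.0, 1.0]]
```

{"api": "arm_command", "payload": {
  "motion": [
    [30,-19.8,-7.9,-29.1,0,0,0],
    [30,-19.8,-7.9,-29.1,0,0,0],
    [30,-19.8,-7.9,-29.1,0,0,0]
  ]
}}

```text
clock: 6.85
position: [0.3173, 0.1148, 0.4597]
ee_rot: [-1.546, 0.521, 0.856]
force: [0.4, 0.4, -0.4]
width: 0.476
```

{"api": "arm_command", "payload": {
  "motion": [
    [30,21.8,-25.5,-20.6,1.22,0.49,3.98],
    [30,20.1,-27.4,-19.8,1.22,0.49,3.98],
    [30,18.3,-29.1,-19.1,1.22,0.49,3.98],
    [30,16.4,-30.8,-18.3,1.22,0.49,3.98],
    [30,14.4,-32.2,-17.5,1.22,0.49,3.98]
  ]
}}

```text
clock: 7.48
position: [0.4745, 0.0614, 0.4579]
ee_rot: [-1.417, 0.852, 1.037]
force: [-3.0, 0.9, -0.2]
width: 0.471
```

{"api": "arm_command", "payload": {
  "motion": [
    [30,12.2,-33.5,-16.7,1.22,0.49,3.98],
    [30,10.0,-34.6,-15.8,1.22,0.49,3.98],
    [30,7.7,-35.6,-15.0,1.22,0.49,3.98],
    [30,5.3,-36.3,-14.2,1.22,0.49,3.98],
    [30,2.9,-36.9,-13.4,1.22,0.49,3.98]
  ]
}}

```text
clock: 8.1
position: [0.6431, 0.0027, 0.4623]
ee_rot: [-1.242, 1.194, 1.186]
force: [0.7, 1.1, 0.4]
width: 0.471
```

{"api": "arm_command", "payload": {
  "motion": [
    [30,0,0,0,0,0,0],
    [30,0,0,0,0,0,0]
  ]
}}

```text
clock: 8.35
position: [0.641, 0.003, 0.463]
ee_rot: [-1.243, 1.191, 1.184]
force: [0.6, -0.5, -0.8]
width: 0.472
```

```bash
cat > st.py <<'E'
from h import *
import sys
np.set_printoptions(precision=4,suppress=True)
im=grab("wrist");save(im,sys.argv[1]);s=im["state"];W=cloud(im).reshape(-1,3);W=W[~np.isnan(W[:,0])]
Rt=R.from_rotvec(s["ee_rot"]).as_matrix();print(s["position"],s["joints"],s["width"],s["force"]);print(Rt)
S=W[(np.linalg.norm(W[:,:2]-[.6,-.01],axis=1)<.06)&(W[:,2]>.05)&(W[:,2]<.145)]
c,a,k,e=fit(S,[.6,-.01,.026],[0,0,1],free_axis=False);print("stack",c,k,e)
c2,a2,k,e=fit(S,[.6,-.01,.026],[0,0,1]);print("stack free",c2,a2,k,e)
hm=s["position"]+Rt[:,0]*.2584
H=W[(np.linalg.norm(W-(hm-.05*Rt[:,0]),axis=1)<.08)&(W[:,2]>.145)]
h,b,k,e=fit(H,hm,-Rt[:,0]);print("held",h,b,k,e)
print("held mouth rel tool",Rt.T@(h-s["position"]),Rt.T@b,"shift tool",Rt.T@(c-h))
E
python3 st.py w4.png
```

```text
[0.641 0.003 0.463] [-0.7226  0.5689  1.0501  1.5149 -0.4982  1.3114  1.9499] 0.4716035027234751 [ 0.5664 -0.5172 -0.7787]
[[ 0.034  -0.9994 -0.0089]
 [-0.0147 -0.0094  0.9998]
 [-0.9993 -0.0338 -0.0151]]
stack [ 0.5992 -0.0103  0.0262] 3469 0.0006142457976295377
stack free [ 0.5991 -0.0104  0.0262] [0.0023 0.0005 1.    ] 3469 0.0006136720487724475
held [ 0.6493 -0.0011  0.204 ] [-0.035   0.016   0.9993] 13016 0.000923614399031076
held mouth rel tool [ 0.2592  0.0005 -0.0002] [-1.      0.001   0.0013] shift tool [ 0.1761  0.0562 -0.0062]
```

View pics/w4.png

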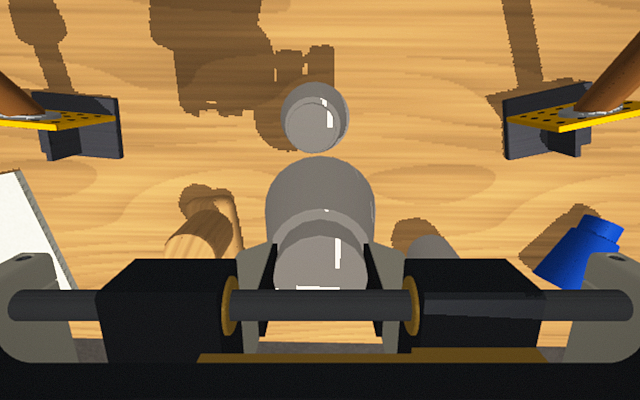

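Run:
```python
from h import *
plan(np.array([.5997,-.0101,.434]),toolR([0,0,-1],[0,1,0]),3)
```

```text
step mm 17.414452493015723 deg 0.7334494480722212 turn/row [ 0.19 -0.26  0.66]
[9.4, 14.0, -4.2]
[9.6, 13.9, -4.3]
[9.7, 13.8, -4.4]
```

{"api": "arm_command", "payload": {
  "motion": [
    [30,9.4,14.0,-4.2,0.19,-0.26,0.66],
    [30,9.6,13.9,-4.3,0.19,-0.26,0.66],
    [30,9.7,13.8,-4.4,0.19,-0.26,0.66],
    [30,0,0,0,0,0,0],
    [30,0,0,0,0,0,0]
  ]
}}

```text
clock: 9.02
position: [0.6005, -0.0093, 0.435]
ee_rot: [-1.211, 1.206, 1.209]
force: [0.9, -0.4, -0.8]
width: 0.473
```

```bash
python3 st.py w5.png
```

```text
[ 0.6005 -0.0093  0.435 ] [-0.7514  0.5287  1.0596  1.6472 -0.483   1.2522  1.9777] 0.4734171557312884 [ 0.8964 -0.4306 -0.7976]
[[ 0.0018 -1.     -0.0016]
 [ 0.0009 -0.0016  1.    ]
 [-1.     -0.0018  0.0009]]
stack [ 0.5991 -0.0102  0.0255] 897 0.00022402554744570813
stack free [ 0.5991 -0.0102  0.0256] [-0.0006 -0.0006  1.    ] 897 0.00022384206089763023
held [ 0.6004 -0.0092  0.1758] [-0.003  -0.0003  1.    ] 13009 0.000919599624692145
held mouth rel tool [ 0.2592  0.0005 -0.0002] [-1.      0.0012  0.0005] shift tool [ 0.1503  0.0017 -0.0011]
```

{"api": "arm_command", "payload": {
  "motion": [
    [30,8,1.3,-1.0,0,0,0.15],
    [30,18,0,0,0,0,0],
    [30,18,0,0,0,0,0],
    [30,18,0,0,0,0,0],
    [30,0,0,0,0,0,0]
  ]
}}

```text
clock: 9.7
position: [0.5985, -0.0109, 0.3703]
ee_rot: [-1.207, 1.214, 1.213]
force: [-0.5, 0.4, 0.1]
width: 0.472
```

```bash
python3 st.py w6.png 2>&1 | head -4
```

```text
[ 0.5985 -0.0109  0.3703] [-0.7186  0.5851  1.0108  1.7348 -0.5404  1.1361  2.0284] 0.4724235415711713 [-0.5245  0.4197  0.1349]
[[-0.0056 -1.      0.0001]
 [-0.0003  0.0001  1.    ]
 [-1.      0.0056 -0.0003]]
```

{"api": "arm_command", "payload": {
  "motion": [
    [30,0,-1.1,0.8,0,0,-0.3],
    [30,0,0,0,0,0,0],
    [30,0,0,0,0,0,0]
  ]
}}

```text
clock: 10.12
position: [0.6002, -0.0103, 0.3727]
ee_rot: [-1.211, 1.206, 1.207]
force: [-0.1, 0.2, -1.3]
width: 0.475
```

```bash
python3 st.py w6.png 2>&1
```

```text
[ 0.6002 -0.0103  0.3727] [-0.7205  0.5824  1.0122  1.7321 -0.5423  1.1323  2.0276] 0.4749405287951465 [-0.1048  0.175  -1.2644]
[[ 0.0035 -1.     -0.0003]
 [ 0.0002 -0.0003  1.    ]
 [-1.     -0.0035  0.0002]]
stack [ 0.6002 -0.0104  0.1122] 1872 0.00021352860728620214
stack free [0.6006 0.0069 0.0752] [-0.1582 -0.3211  0.9337] 1934 0.0023465896649641615
held [ 0.6006 -0.0105  0.1135] [-0.0063  0.0015  1.    ] 11185 0.0009863910109070041
held mouth rel tool [ 0.2592  0.0004 -0.0002] [-1.      0.0029  0.0017] shift tool [0.0012 0.0005 0.0001]
```

```bash
cat > avg.py <<'E'
from h import *
np.set_printoptions(precision=4,suppress=True)
A=[]
for i in range(5):
    get_image("top");s=arm.observe();A.append(np.r_[s["position"],R.from_rotvec(s["ee_rot"]).as_matrix()[:,0],s["force"]])
A=np.array(A);print(A.mean(0),"\n",A.std(0));m=A.mean(0);print("mouth",m[:3]+.2592*m[3:6]+[-.0004,-.0002,0])
E
python3 avg.py
```

```text
[ 0.6001 -0.0103  0.3724  0.003   0.0001 -1.     -0.5018  0.0827 -0.7911] 
 [0.     0.     0.0001 0.0001 0.     0.     0.2569 0.3641 0.6461]
mouth [ 0.6005 -0.0105  0.1132]
```

{"api": "arm_command", "payload": {
  "motion": [
    [30,0,0.6,0.3,0,0,0.17],
    [30,10,0,0,0,0,0],
    [30,10,0,0,0,0,0],
    [30,10,0,0,0,0,0],
    [30,8,0,0,0,0,0]
  ]
}}

```text
clock: 11.05
position: [0.5993, -0.01, 0.3333]
ee_rot: [-1.209, 1.21, 1.21]
force: [0.1, 0.1, -0.8]
width: 0.467
```

{"api": "arm_command", "payload": {
  "motion": [
    [30,0,0,0,0,0,0],
    [30,0,0,0,0,0,0]
  ]
}}

```text
clock: 11.3
position: [0.5996, -0.0102, 0.3345]
ee_rot: [-1.209, 1.209, 1.209]
force: [0.1, -0.2, -1.3]
width: 0.47
```

```bash
python3 avg.py
```

```text
[ 0.5996 -0.0101  0.3346  0.0004  0.     -1.      0.0693 -0.3903 -0.5662] 
 [0.     0.     0.     0.0001 0.0001 0.     0.3301 0.3518 0.1927]
mouth [ 0.5993 -0.0103  0.0754]
```

Aligned to within 0.3 mm. The mouth is at 0.075 and home is about 0.052, so I lower it slowly from here.

{"api": "arm_command", "payload": {
  "motion": [
    [30,5,0,0,0,0,0],
    [30,5,0,0,0,0,0],
    [30,5,0,0,0,0,0],
    [30,3,0,0,0,0,0]
  ]
}}

```text
clock: 12.05
position: [0.5994, -0.01, 0.3158]
ee_rot: [-1.209, 1.21, 1.21]
force: [1.3, -0.1, -0.9]
width: 0.469
```

{"api": "arm_command", "payload": {
  "motion": [
    [30,2,0,0,0,0,0],
    [30,1,0,0,0,0,0],
    [30,1,0,0,0,0,0]
  ]
}}

```text
clock: 12.42
position: [0.5995, -0.0101, 0.3123]
ee_rot: [-1.209, 1.209, 1.209]
force: [-0.6, 0.5, -0.3]
width: 0.465
```

```bash
python3 avg.py
```

```text
[ 0.5995 -0.01    0.3123 -0.0001  0.     -1.      0.254   0.348  -1.0451] 
 [0.     0.     0.0001 0.0001 0.     0.     0.892  0.4974 0.3195]
mouth [ 0.599  -0.0102  0.0531]
```

{"api": "arm_command", "payload": {
  "motion": [
    [30,0.7,0,0,0,0,0],
    [30,0.7,0,0,0,0,0],
    [30,0,0,0,0,0,0]
  ]
}}

```text
clock: 13.05
position: [0.5996, -0.0101, 0.3115]
ee_rot: [-1.209, 1.208, 1.209]
force: [-1.9, 0.5, 5.7]
width: 0.473
```

{"api": "arm_command", "payload": {
  "motion": [
    [30,0.7,0,0,0,0,0],
    [30,0.7,0,0,0,0,0],
    [30,0,0,0,0,0,0]
  ]
}}

```text
clock: 13.42
position: [0.5998, -0.0104, 0.3115]
ee_rot: [-1.209, 1.207, 1.208]
force: [-5.5, 1.6, 19.9]
width: 0.472
```

{"api": "arm_command", "payload": {
  "motion": [
    [30,0.6,0,0,0,0,0],
    [30,0,0,0,0,0,0],
    [30,0,0,0,0,0,0]
  ]
}}

```text
clock: 13.8
position: [0.6, -0.0105, 0.3115]
ee_rot: [-1.209, 1.206, 1.208]
force: [-7.0, 2.5, 25.7]
width: 0.469
```

```bash
python3 avg.py; python3 st.py w7.png | tail -2
```

```text
[ 0.6    -0.0105  0.3115  0.0026  0.0015 -1.     -7.0551  2.0717 26.0752] 
 [0.     0.     0.     0.     0.     0.     0.3311 0.4088 0.3653]
mouth [ 0.6002 -0.0103  0.0523]
held [ 0.5991 -0.0102  0.0525] [ 0.0049 -0.0013  1.    ] 5091 0.0012001535656828558
held mouth rel tool [ 0.259   0.0016 -0.0001] [-1.     -0.0075  0.0002] shift tool [ 0.     -0.0005 -0.0001]
```

{"api": "arm_command", "payload": {
  "motion": [
    [30,-1.2,0,0,0,0,0],
    [30,-1.0,0,0,0,0,0],
    [30,0,0,0,0,0,0]
  ]
}}

```text
clock: 14.48
position: [0.5996, -0.0101, 0.3115]
ee_rot: [-1.209, 1.209, 1.209]
force: [-2.0, 1.1, 6.7]
width: 0.469
```

{"api": "arm_command", "payload": {
  "motion": [
    [50,0,0,0,0,0,0],
    [55,0,0,0,0,0,0],
    [60,0,0,0,0,0,0],
    [70,0,0,0,0,0,0],
    [70,0,0,0,0,0,0]
  ]
}}

```text
clock: 15.1
position: [0.5994, -0.01, 0.311]
ee_rot: [-1.209, 1.209, 1.209]
force: [-0.1, 0.2, 0.4]
width: 0.757
```

```bash
python3 st.py w8.png | sed -n '1p;7,9p'; python3 avg.py
```

```text
[ 0.5994 -0.01    0.311 ] [-0.6819  0.6452  0.9524  1.7984 -0.6107  1.0243  2.0812] 0.7569131377600475 [-0.1256  0.1753  0.3927]
held [ 0.5987 -0.0102  0.0522] [0.005  0.0004 1.    ] 4607 0.0005368795817645329
held mouth rel tool [ 0.2588  0.0007 -0.0002] [-1.     -0.0047  0.0004] shift tool [ 0.     -0.0003  0.0001]
[ 0.5995 -0.01    0.3111 -0.0002  0.     -1.      0.0208  0.1624  0.4135] 
 [0.     0.     0.     0.     0.     0.     0.4696 0.452  0.339 ]
mouth [ 0.599  -0.0102  0.0519]
```

Released with the cup seated and the forces near zero. Retreating straight up.

{"api": "arm_command", "payload": {
  "motion": [
    [75,-10,0,0,0,0,0],
    [80,-20,0,0,0,0,0],
    [80,-30,0,0,0,0,0],
    [80,-40,0,0,0,0,0],
    [80,-40,0,0,0,0,0]
  ]
}}

```text
clock: 16.02
position: [0.5992, -0.0104, 0.4539]
ee_rot: [-1.209, 1.209, 1.208]
force: [0.8, 0.0, 0.2]
width: 0.87
```

{"api": "arm_command", "payload": {
  "motion": [
    [80,-30,0,0,0,0,0],
    [80,0,-40,0,0,0,0],
    [80,0,-40,0,0,0,0],
    [80,0,0,0,0,0,0],
    [80,0,0,0,0,0,0]
  ]
}}

```text
clock: 16.65
position: [0.679, -0.0107, 0.482]
ee_rot: [-1.209, 1.21, 1.208]
force: [-0.1, 0.3, 0.0]
width: 0.873
```

Run:
```python
from h import *
np.set_printoptions(precision=4,suppress=True)
for n in("side","top","wrist"):
    im=grab(n);save(im,"f_%s.png"%n);W=cloud(im).reshape(-1,3);W=W[~np.isnan(W[:,0])]
    S=W[(np.linalg.norm(W[:,:2]-[.6,-.01],axis=1)<.06)&(W[:,2]>.06)&(W[:,2]<.17)]
    for fa in(False,True):
        try:print(n,*fit(S,[.6,-.01,.052],[0,0,1],free_axis=fa))
        except Exception as e:print(n,e)
    if n!="wrist":
        for t in["small_cup","bottle","last","hammer"]: print(t,[(np.round(d["point"],3).tolist(),round(d["p"],2)) for d in pinpoint(n,t)[:1]])
s=arm.observe();print(s["clock"],s["position"],s["joints"])
```

```text
side [ 0.6012 -0.0106  0.0498] [0. 0. 1.] 1052 0.0012860449424998259
side [ 0.6011 -0.0106  0.0498] [ 0.0019 -0.001   1.    ] 1052 0.0012854732219879607
small_cup [([0.537, -0.3, 0.141], 0.92)]
bottle [([0.789, 0.15, -0.001], 0.83)]
last [([0.789, -0.135, -0.001], 0.57)]
hammer [([0.417, -0.014, -0.001], 0.89)]
top [ 0.5997 -0.0087  0.0526] [0. 0. 1.] 641 0.001127781337087689
top [ 0.5997 -0.0087  0.0526] [ 0.0021 -0.      1.    ] 641 0.0011271055709621643
small_cup [([0.535, -0.3, 0.138], 0.72)]
bottle []
last [([0.792, -0.139, 0.003], 0.58)]
hammer [([0.418, -0.017, -0.002], 0.93)]
wrist [ 0.5987 -0.01    0.0522] [0. 0. 1.] 4051 0.0006084460636643853
wrist [ 0.5987 -0.01    0.0522] [-0.0004  0.0008  1.    ] 4051 0.0006083344607778447
17.2 [ 0.6794 -0.01    0.4811] [-0.6177  0.6337  1.021   1.3573 -0.5344  1.439   1.9516]
```

View pics/f_side.png

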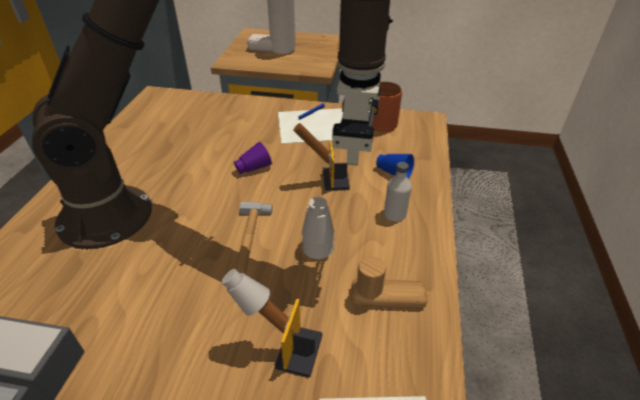

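The final side view shows the cup nested upright on the stack (px 318,228). The peg is empty, the small cup is still hanging, and the arm is clear. Each camera puts the cup about 26 mm above where it saw the former top cup.

```bash
python3 -c "
from cell import arm
print(arm.sign_off())"
```

```text
the job is handed in; nothing more can be done
None
```

The large cup is off its peg and nested squarely on the stack, and the job is handed in at about 17 s of the 45 s allowed.

I gripped the cup by its foot, in line with its axis, and drew it about 93 mm up along the peg; readings stayed under 2 N after each move. I then turned it upright, lowered it in the gripper over the stack, pressed it home with about 26 N, eased off, and let go.

- **Seating:** all three cameras agree. The cup sits 25.8 to 26.7 mm above where each saw the former top cup (26 mm is home). It is within about 0.5 mm of centre, and its tilt is under 0.15°.
- **Sideways load:** during the press there was about 7 N of sideways force, which dropped to near zero once I eased off and let go.
- **Other things:** the small cup still hangs on its peg, and the last and hammer are unmoved within the networks' accuracy. The top camera's final check did not find the bottle, but the side camera has it at its old place.
- **Robot:** it stands clear, touching nothing.

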